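# Open the ratchet vice behind a repaired phone

### The arm

A 7-joint arm with a two-finger parallel gripper is mounted at the origin on the work surface. World frame = base frame: x ahead of the robot, y to its left, z up, the work surface at z = 0. Lengths are in m, angles in rad, forces in N, time in s.
With the tool pointing down it reaches from about 0.4 to 0.875 m from the base axis. Payload 19.3 kg.
Tool frame: the origin (TCP) lies between the finger pads; the fingertips stand bot.tcp_to_tips ahead of it and the grasp point (between the pads) is the TCP (bot.tcp_to_tips is the distance from the TCP to the fingertips, in m); z points along the fingers, y is the line along which they close (so a half turn about z gives the same grasp; the last joint's range is limited). The gripper opens to 85 mm and grips with 20 to 120 N. Pads are 22 mm wide; open, the fingers measure 114 mm over their backs; the gripper's body (76 mm by 85 mm) begins 54 mm behind the grasp point. The pads swing forward as they close: fully open they stand 13 mm farther back than shut.
Start: joints at [-1.386, 0.521, -0.036, 1.599, 0.021, 1.021, -0.113], TCP at [0.158, 0.605, 0.25] pointing down, gripper open.
Joint ranges: [-2.91, 2.91], [-0.3, 2.13], [-1.5, 1.42], [0.17, 2.43], [-1.26, 4.41], [0.16, 1.93], [-2.52, 2.52]. Speed limits (rad/s): [1.89, 1.89, 2.39, 2.39, 3.01, 3.01, 3.01].

### API

Orientations are given as [roll, pitch, yaw] about the fixed x, y, z axes, in that order (R = Rz(yaw) Ry(pitch) Rx(roll)).
In Python, from workcell import telemetry, grab_frame, bot gives the robot as it stands. The module is installed in compiled form; this text tells all that it offers.
- The arm moves only by the shell command python3 -m crank 'ROWS' [FORCE]. ROWS is text: rows parted by semicolons, each of 7 numbers parted by spaces: the finger opening in m, from 0 to 0.0854, then the shift along the tool's x, y, z in m, then the turn, a rotation vector about the tool's x, y, z in degrees. A call has exactly 8 rows; each row shifts and turns the commanded pose from where the row before left it, along the tool's axes as they then stand; what a row does not reach is not made up. A row lasts 1/12 s, in which the tool goes at most 41.7 mm and 7.16 degrees, less where a joint would pass 70% of its speed; a pose out of reach is approached as far as the arm can. A call with a gripper value outside its range is refused whole. The fingers move at their own pace and stop on an object; FORCE is the grip in N (left out, the last holds). Time passes only in rows, so rows that do not move let the fingers close, or fill a call up. It gives the time, the measured TCP pose, the force, the opening and the grip force at its end, in the units of the state.
- telemetry.observe(): the state, without advancing time (a new reading comes with each control period).
- grab_frame(name): name is "scene" or "top" or "wrist"; returns a dict with "pixels" (400x640x3 uint8, red, green, blue), "depth" (400x640 float32, m along the optical axis (not along the pixel's ray), 0 where there is no reading), "vertical_fov" (degrees; the focal length in pixels is half the picture's height over the tangent of half this angle, whatever the lens; pixels are square), "cx", "cy" (the principal point, pixels), "R" (3x3) and "t" (3): a world point X has camera coordinates R X + t; the wrist camera has in their place "hand_eye" (4x4, takes a point from camera to tool coordinates, whose origin is the TCP and whose axes are the flange's). Camera axes: x right, y down, z forward; pixel columns grow to the right and rows downward; lengths in m; the calibration is good to about 2 mm. A picture is of the moment at which its call begins: read the wrist's pose just before it.
- bot.job_done(): hands the job in; it is judged then, once.
The state is a dict: "clock": time; "qpos": joint angles; "qd": joint speeds; "joint_efforts": joint torques, N m; "position": TCP position; "tool_rot": TCP orientation; "force": force on the tool from outside, world axes, zero at the start; "moment": the same for the moment, N m; "grip_width": finger opening in m; "finger_force": force on a finger pad.
Only numpy, scipy, OpenCV 4.12 (cv2) and the standard library are available. Lean on these libraries where they do the work, as an engineer would, in place of code of your own. Each camera call takes 0.05 s, during which the arm holds its last target. There are 200 camera calls.

### The job

The repaired phone needs room to be taken out of its ratchet vice: press the ribbed release pad on the sliding jaw down and, keeping it down, push the jaw back along its bar, away from the phone, until it is fully back against the end stop, then let go. Leave the phone lying where it is in the vice, pick nothing up and disturb nothing else on the bench.

Things in the scene. Friction and masses are not known exactly. Their poses are not given: they have to be found in the camera images.
- vice: the ratchet vice, screwed to the bench: aluminium base 318 mm long (along its x) with a bed 115 x 150 mm, top 20 mm high, at its -x end. Origin on the bench, under the bar's centre line. +x runs along the bar from the fixed jaw (125 mm to -x of the origin, 45 mm high) towards the end stop; +z up. The bar (22 mm wide) carries a saw-tooth rack, teeth about 3 mm high and 5 mm apart, top 27 mm above the bench.
- jaw (a joint): the sliding steel jaw on the vice's bar: metres it has been pushed back (vice +x, away from the phone); 0 = closed up to the phone, 0.085 = fully back against the end stop. Its front plate is 90 mm wide, 18 mm high, top 40 mm above the bench. It slides with about 2.5 N of friction and stays where it is left. With the release up, the ratchet lets it go towards the phone but blocks it going back (it has up to 5 mm of play before a tooth catches).
- release (a joint): the ratchet release, a sprung rocker in the jaw: radians pressed; 0 = up (tooth in the rack), 0.20 = pressed to its stop. The tooth is clear of the rack from about 0.09. It springs up again when let go, and the tooth then drops back into the rack, so it must be kept down while the jaw is pushed back. About 3 N on the pad starts it, 6 N at its stop.
- release_pad (a point): centre of the top of the release pad, a black ribbed pad 36 mm (along the bar) x 34 mm, that lies between the jaw's front plate and its thumb wall; 50 mm above the bench when up, about 6 mm lower when pressed right down. It rides with the jaw.
- thumb_wall (a point): centre of the pushing face of the thumb wall, the steel arch that stands on the sliding jaw at the +x end of the release pad (4 mm beyond the pad's edge, 22 mm from the pad's centre). The face looks to the vice's -x (towards the phone), is 60 mm wide, 9 mm thick, and reaches from 57 to 78 mm above the bench; this point is 67.5 mm above the bench. A fingertip on the pad can push this face to +x. It rides with the jaw.
- end_stop (a point): top edge of the face of the end stop at the vice's +x end, 40 mm above the bench, where the rear of the sliding jaw arrives when fully back
- phone_center (a point): centre of the loose phone, 71 (vice x) x 146 x 9 mm, lying on the vice's bed between the jaws, its underside 20 mm above the bench; loose, only to be left where it lies
- tray: bystander: open aluminium parts tray 75 x 110 x 22 mm, beside the vice; origin at the centre of its underside
- screwdriver: bystander: small screwdriver 150 mm long lying along its x, beside the vice; origin at its underside
- glass_panel: bystander: phone front glass 67 x 138 x 4 mm lying flat; origin at the centre of its underside
- cleaner: bystander: white dispenser bottle, 48 mm across, 110 mm tall; origin at the centre of its underside
- tape_roll: bystander: roll of tape, 70 mm across, 18 mm tall, lying flat; origin at the centre of its underside
- mug: bystander: white mug, 80 mm across, 90 mm tall; origin at the centre of its underside
- tweezers: bystander: steel tweezers 120 mm long lying along their x; origin at their middle, on the bench

How it is judged:
On the way, in this order (a step that is already met when the one before it is completed fails the run):
1. the release pad is pressed down by the robot, the jaw still being forward (value of joint release above 0.09 rad and contact force between the fingers and release above 1 N and value of joint jaw below 0.05 m), for 0.1 s.
2. the jaw is fully back against the end stop (value of joint jaw above 0.08 m), for 0.1 s.
At the end, for the whole second after the job is handed in: the sliding jaw is within 5 mm of its end stop, the phone lies within 10 mm of where it started and every bystander within 30 mm (value of joint jaw above 0.08 m and distance of phone_center from where it was at the start of the episode below 0.01 m and distance of each of tray, screwdriver, glass_panel, cleaner, tape_roll, mug, tweezers from where it was at the start of the episode below 0.03 m); the robot touches nothing.
It fails at once if the phone is shifted more than 10 mm or lifted (distance of phone_center from where it was at the start of the episode above 0.01 m).
It fails at once if something else on the bench is moved more than 30 mm or picked up (distance of any of tray, screwdriver, glass_panel, cleaner, tape_roll, mug, tweezers from where it was at the start of the episode above 0.03 m).
It also fails if it takes over 35 s, if anything falls off the work surface, if the arm or the gripper's body presses on something with over 40 N, if the wrist force passes 120 N, or if a joint passes its speed limit or range.

## Working session

There is one attempt and no reset: what is moved stays moved. The work goes in short steps, Python scripts to look and compute and a shell command to move; the robot and the scene stay as the last step left them, time stands still between calls to the robot, and variables do not carry over. Pictures are saved under pics/ and viewed, at most 10 in all, crops included, and the job is handed in when it is done.

```bash
mkdir -p pics; python3 - <<'E'
from workcell import telemetry, grab_frame, bot
import cv2,numpy as np
s=telemetry.observe();print(s,bot.tcp_to_tips)
for n in("top","scene"):
    f=grab_frame(n);cv2.imwrite(f"pics/{n}.png",f["pixels"][:,:,::-1]);np.savez(n+".npz",**f)
    print(n,f["vertical_fov"],f["R"],f["t"])
E
```

```text
{'clock': 0.0, 'qpos': array([-1.38620895,  0.52201024, -0.03632689,  1.59999011,  0.02119014,
        1.02111058, -0.11278954]), 'qd': array([-9.07578513e-04, -5.59645485e-04,  4.52415882e-04,  1.47044611e-04,
        3.09521444e-04,  3.79305513e-03,  1.72255045e-06]), 'joint_efforts': array([-2.20033035e-04, -9.27101684e+01,  1.98020965e+00, -3.69953370e+01,
        1.78658799e-02,  7.89165962e-03, -2.21975858e-05]), 'position': array([0.15747787, 0.60451192, 0.24973449]), 'tool_rot': array([-3.14046136e+00,  7.30058442e-05,  2.88679988e+00]), 'force': array([-0.63746168,  0.20907605,  0.43986596]), 'moment': array([0.01564559, 0.00351223, 0.005902  ]), 'finger_force': 0.0, 'grip_width': 0.08574445403726695} 0.019
top 52.88283540625677 [[-0.00479639 -0.99986938  0.01543425]
 [-0.99757897  0.00371345 -0.06944359]
 [ 0.06937721 -0.01572996 -0.99746648]] [0.06441195 0.53325759 1.07178607]
scene 55.47859938852406 [[-0.04102174  0.99898335 -0.01869426]
 [ 0.69784392  0.01525556 -0.71608738]
 [-0.71507418 -0.04242082 -0.69776027]] [-0.03950304 -0.33883655  1.6619934 ]
```

View pics/top.png

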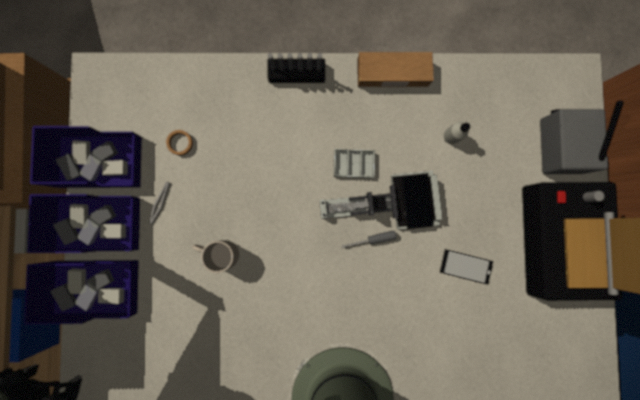

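View pics/scene.png

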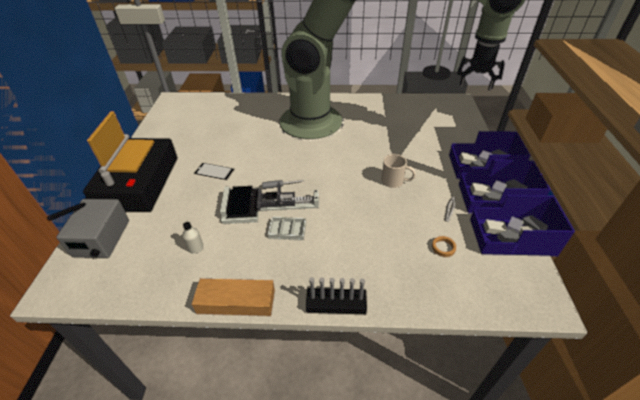

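The top view shows the phone (black) at (414,201), the pad near (378,201) and the end stop near (325,209). So vice +x runs to image left, which is about world +y. The scene view agrees. Next I'll enlarge a crop and measure.

```bash
cat >h.py <<'E'
import numpy as np,cv2
def cast(f,u,v,z):
    F=200/np.tan(np.radians(float(f["vertical_fov"]))/2)
    d=np.array([(u-f["cx"])/F,(v-f["cy"])/F,1]);R=f["R"];o=-R.T@f["t"];w=R.T@d
    return o+w*(z-o[2])/w[2]
def world(f):
    F=200/np.tan(np.radians(float(f["vertical_fov"]))/2)
    v,u=np.mgrid[:400,:640];d=f["depth"]
    return (np.stack([(u-f["cx"])/F*d,(v-f["cy"])/F*d,d],-1)-f["t"])@f["R"]
E
python3 - <<'E'
from h import *
f=dict(np.load("top.npz"));p=f["pixels"]
cv2.imwrite("pics/c.png",cv2.resize(p[160:240,310:450,::-1],None,fx=5.7,fy=5.7,interpolation=cv2.INTER_CUBIC))
W=world(f)
m=np.zeros((400,640),np.uint8);m[165:235,385:445]=(p[165:235,385:445].max(-1)<45)
n,l,s,c=cv2.connectedComponentsWithStats(m);i=1+s[1:,4].argmax();print(s[i],c[i])
r=cv2.minAreaRect(np.argwhere(l==i)[:,::-1].astype(np.float32));print(r)
print("phone",cast(f,*r[0],.029),[cast(f,*q,.029)[:2].round(4) for q in cv2.boxPoints(r)])
for v in range(192,222,2): print(v,(W[v,316:400:3,2]*1000).astype(int))
E
```

```text
[ 393  174   42   55 1890] [413.68888889 201.02962963]
((413.61260986328125, 201.4573516845703), (52.92908477783203, 37.09709548950195), 83.2901611328125)
phone [ 0.52527554 -0.19526762  0.029     ] [array([ 0.5907, -0.1383]), array([ 0.6023, -0.2386]), array([ 0.4602, -0.2518]), array([ 0.4491, -0.1524])]
192 [ 0  0  1 -5  0  4 -5  1  1  0  0 -1  2  0  0 -2  0  0 79  0  0  0 -2  0
 -3 40 43 23]
194 [ 2  0  1  3 -1  0 -1 -2 -1  0 -1  1  0  0 -2 -1  0 69 77 -1  1 -2 40 38
 41 37 41 17]
196 [ 0 -3  0  2  2  0  0 -3 -2  0  5  0 -1  0  2 36 39 64 80 38 37 38 39 33
 40 37 39 20]
198 [-1  0 -1 -1 -2  1  2  0 -6  2 11 36 38 36 40 39 38 59 75 51 50 50 50 14
 13 40 42 19]
200 [ 0  2 38 12 14 14 10  8 11 12 12 37 27 10 11  7 11 12 79 47 50 50 52 48
 24 34 40 21]
202 [-2 31 43 11 11 15 11 10 11 14 12 12 25 23 25 24 41 41 79 50 47 52 53 49
 24 29 42 20]
204 [ 1  9 41 11 11  7 23 23 26 23 26 25 39 45 46 43 43 43 78 50 54 49 51 51
 22 29 37 17]
206 [ 2 -2 39 39 26 26 23 23 28 24 27 25 37 42 41 41 41 39 76 48 50 53 50 51
 25 29 37 19]
208 [-1 -1 39 38 23 25 24 22 24 30 29 24 27 41 26 26 19 39 77 49 50 50 48 48
 10 37 39 23]
210 [ 0  0 39 37 26 21 23 25 28 22 21 21 24 13 10 13 11 35 77 47 37 37 38 39
 38 33 38 24]
212 [ 0  1 42 36 25 22 23 12 13 12 10 14 35 35 37 40 38 41 74 78 39 37  9 10
 -1  0 37 19]
214 [-3 -1 41 40 12 13 11 12 12 14  8  9 40 35 34 35 12  2 74 75  0  1  0 -1
  0  0 42 36]
216 [ 1 -2 40 39 13 13 10  7  8  8  9 -3 -1 -3  1 -2 -4  4  5  2  0 -1  0  0
  0 -2 41 36]
218 [ 0 -1 44 40  5 -3 -3  0  2  0  0 -4  0  0  0  1 -2 -2 -4  0  2  1 -3  0
  0 -2 39 37]
220 [ 0  1 -1  0 -1  0 -3  0  0 -2  0 -1 -2  1 -1  1 -1  0 -1  1  3  0 -6  1
  0  1  0 22]
```

View pics/c.png

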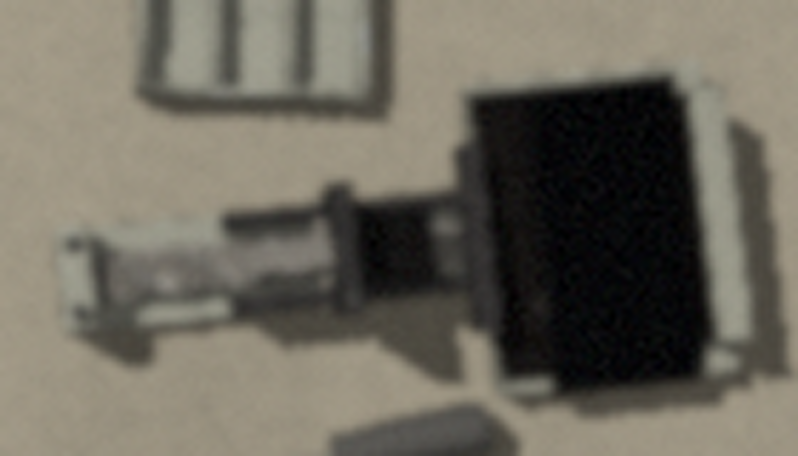

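The crop shows the thumb wall as an upright dark strip at crop (342,247), the black pad at about (397,247), the front plate at (478,240) and the end stop at (78,282). Now I'll get 3D positions from the depth.

```bash
python3 - <<'E'
from h import *
from workcell import telemetry
f=dict(np.load("top.npz"));W=world(f)
U=np.arange(640)[None]+0*np.arange(400)[:,None];V=np.arange(400)[:,None]+0*U
def reg(a,b,c,d,lo,hi):
    return W[(U>=a)&(U<=b)&(V>=c)&(V<=d)&(W[...,2]>lo)&(W[...,2]<hi)]
wall=reg(362,378,188,218,.068,.09);pad=reg(371,388,196,212,.0455,.06);rear=reg(318,330,195,222,.033,.05);
for n,P in(("wall",wall),("pad",pad),("stop",rear)): 
    r=cv2.minAreaRect(P[:,:2].astype(np.float32)*1000);print(n,len(P),P.mean(0).round(4),np.median(P,0).round(4),np.round(r[0],1),np.round(r[1],1),r[2])
d=pad.mean(0)-rear.mean(0)
print("yaw",np.degrees(np.arctan2(-d[1],-d[0])))
vx=wall-wall.mean(0);e=np.linalg.svd(vx[:,:2])[2][0];print("wall dir",np.degrees(np.arctan2(e[1],e[0])))
for b in [(352,355),(386,389)]:pass
print(cast(f,310+397/5.7,160+247/5.7,.05),cast(f,310+342/5.7,160+247/5.7,.078),cast(f,310+80/5.7,160+282/5.7,.04),cast(f,310+718/5.7,160+215/5.7,.045))
E
```

```text
wall 93 [ 0.5178 -0.0706  0.0769] [ 0.5186 -0.0706  0.0771] [517.5 -71.1] [59.3  9.6] 5.378598690032959
pad 172 [ 0.5204 -0.0974  0.0502] [ 0.5203 -0.098   0.0501] [520.5 -97.4] [33.8 35.8] 5.916760444641113
stop 106 [0.5053 0.0501 0.0401] [0.5055 0.0493 0.0397] [505.6  50.1] [49.  14.9] 5.819040298461914
yaw 95.83255583854239
wall dir -173.98380653554398
[ 0.51935198 -0.09998584  0.05      ] [ 0.51781808 -0.07042987  0.078     ] [0.5042045  0.04636685 0.04      ] [ 0.53399166 -0.25097738  0.045     ]
```

```bash
python3 -m crank '0 0 0 0 0 0 7;0 0 0 0 0 0 7;0 0 0 0 0 0 7;0 0 0 0 0 0 7;0 0 0 0 0 0 7;0 0 0 0 0 0 7;0 0 0 0 0 0 7;0 0 0 0 0 0 7' 30
python3 -m crank '0 0 0 0 0 0 7;0 0 0 0 0 0 6.6;0 0 0 0 0 0 0;0 0 0 0 0 0 0;0 0 0 0 0 0 0;0 0 0 0 0 0 0;0 0 0 0 0 0 0;0 0 0 0 0 0 0'
python3 - <<'E'
from workcell import telemetry
import numpy as np
from scipy.spatial.transform import Rotation as Q
s=telemetry.observe();R=Q.from_euler("xyz",s["tool_rot"]).as_matrix();print(R.round(3),s["qpos"])
vx=np.array([-.101,.995,0]);t=np.array([.5203,-.0976,.050])+.008*vx
for h in(.15,.0):print(R.T@(t+[0,0,h+.019]-s["position"]))
E
```

```text
clock: 0.77
position: [0.1574, 0.6046, 0.25]
tool_rot: [-3.141, 0.001, 1.903]
force: [-0.0, -0.4, 0.3]
grip_width: 0.0001
finger_force: 0.0
clock: 1.43
position: [0.1577, 0.6048, 0.2503]
tool_rot: [-3.141, -0.0, 1.673]
force: [0.1, -0.0, -0.3]
grip_width: -0.0001
finger_force: 0.0
[[-0.102  0.995 -0.   ]
 [ 0.995  0.102  0.   ]
 [ 0.    -0.    -1.   ]] [-1.58579356  0.53533435  0.26204834  1.61110496 -0.15625158  1.01577647
 -1.17406767]
[-0.72770137  0.28911122  0.03125122]
[-0.72770521  0.2891264   0.18125122]
```

```bash
python3 -m crank '0 -.02 .024 0 0 0 0;0 -.02 .024 0 0 0 0;0 -.02 .024 0 0 0 0;0 -.02 .024 0 0 0 0;0 -.02 .024 0 0 0 0;0 -.02 .024 0 0 0 0;0 -.02 .024 0 0 0 0;0 -.02 .024 0 0 0 0'
python3 -m crank '0 -.03 .012 0 0 0 0;0 -.03 .012 0 0 0 0;0 -.03 .012 0 0 0 0;0 -.03 .012 0 0 0 0;0 -.03 .012 0 0 0 0;0 -.03 .012 0 0 0 0;0 -.03 .012 0 0 0 0;0 -.03 .012 0 0 0 0'
python3 -m crank '0 -.03 0 0 0 0 0;0 -.03 0 0 0 0 0;0 -.03 0 0 0 0 0;0 -.03 0 0 0 0 0;0 -.03 0 0 0 0 0;0 -.03 0 0 0 0 0;0 -.03 0 0 0 0 0;0 -.03 0 0 0 0 0'
cat >w.py <<'E'
from workcell import telemetry, grab_frame
import numpy as np,sys,cv2
from scipy.spatial.transform import Rotation as Q
s=telemetry.observe();R=Q.from_euler("xyz",s["tool_rot"]).as_matrix();print(s["position"],s["tool_rot"],s["force"],s["qpos"].round(2))
vx=np.array([-.101,.995,0]);t=np.array([.5203,-.0976,.050])+.008*vx
print(R.T@(t+[0,0,.019]-s["position"]))
if len(sys.argv)>1:
    f=grab_frame("wrist");np.savez("wrist.npz",pos=s["position"],Rt=R,**f);cv2.imwrite(sys.argv[1],f["pixels"][:,:,::-1])
E
python3 w.py
```

```text
clock: 2.1
position: [0.3659, 0.464, 0.2505]
tool_rot: [3.142, -0.0, 1.673]
force: [0.1, 0.4, 0.9]
grip_width: 0.0002
finger_force: 0.0
clock: 2.77
position: [0.485, 0.2345, 0.2505]
tool_rot: [3.141, -0.0, 1.673]
force: [-0.1, 0.3, 0.7]
grip_width: -0.0002
finger_force: 0.0
clock: 3.43
position: [0.5087, -0.0043, 0.2505]
tool_rot: [3.141, -0.0, 1.673]
force: [0.5, 0.9, -0.1]
grip_width: 0.0001
finger_force: 0.0
[ 0.50870564 -0.00432991  0.25052437] [ 3.14114756e+00 -1.09971640e-04  1.67283398e+00] [ 0.49062623  0.93035608 -0.13313125] [-0.42  0.36  0.41  1.92 -0.18  0.9   0.18]
[-0.08598504  0.00195972  0.18151581]
```

Now hover over the pad, come part of the way down, and take a close look.

```bash
python3 -m crank '0 -.029 .001 0 0 0 0;0 -.029 .001 .01 0 0 0;0 -.028 0 .02 0 0 0;0 0 0 .02 0 0 0;0 0 0 .02 0 0 0;0 0 0 .01 0 0 0;0 0 0 0 0 0 0;0 0 0 0 0 0 0'
python3 w.py pics/w1.png
```

```text
clock: 4.1
position: [0.5195, -0.0881, 0.1706]
tool_rot: [-3.141, 0.0, 1.673]
force: [0.7, 0.1, -0.6]
grip_width: 0.0001
finger_force: 0.0
[ 0.51949924 -0.08805608  0.1706037 ] [-3.14122263e+00  3.70472503e-06  1.67261099e+00] [ 0.71120366  0.13312186 -0.57166933] [-0.22  0.5   0.37  1.95 -0.27  0.74  0.41]
[-0.00157461 -0.00013059  0.10160376]
```

View pics/w1.png

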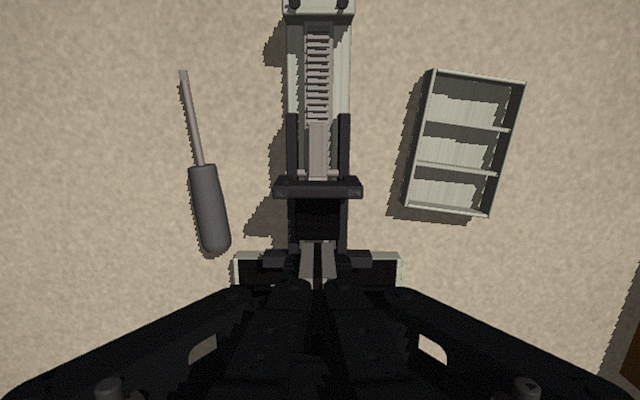

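The wrist view shows the vice square to the tool. The wall is at rows 177-197 (cols 273-362), the black pad at rows 198-240 and the fingertips at about (318,265). I'll check the wall and pad in tool coordinates.

```bash
python3 - <<'E'
import numpy as np
f=dict(np.load("wrist.npz"));F=200/np.tan(np.radians(float(f["vertical_fov"]))/2)
v,u=np.mgrid[:400,:640];d=f["depth"]
C=np.stack([(u-f["cx"])/F*d,(v-f["cy"])/F*d,d,np.ones_like(d)],-1)@f["hand_eye"].T
z=f["pos"][2]-C[...,2]
for n,a,b,c,e,lo,hi in(("wall",265,370,170,202,.072,.085),("pad",285,355,195,245,.046,.055)):
    m=(u>a)&(u<b)&(v>c)&(v<e)&(z>lo)&(z<hi)&(d>0);P=C[m];print(n,m.sum(),P[:,:2].min(0),P[:,:2].max(0),P[:,:2].mean(0),z[m].mean())
    if n=="wall": print(np.polyfit(P[:,1],P[:,0],1))
E
```

```text
wall 1296 [ 0.01107099 -0.03002587] [0.02070143 0.02987075] [ 1.64850946e-02 -9.94140397e-06] 0.07722363619505404
[-0.00333285  0.01648506]
pad 1864 [-0.02850152 -0.01712864] [0.00498348 0.01686234] [-0.01123688 -0.00011947] 0.04984210458646628
```

```bash
python3 -m crank '0 -.004 0 .015 0 0 0;0 0 0 .02 0 0 0;0 0 0 .02 0 0 0;0 0 0 .02 0 0 0;0 0 0 .01 0 0 0;0 0 0 .008 0 0 0;0 0 0 .004 0 0 0;0 0 0 0 0 0 0'
python3 -m crank '0 0 0 .002 0 0 0;0 0 0 .002 0 0 0;0 0 0 .001 0 0 0;0 0 0 .001 0 0 0;0 0 0 .001 0 0 0;0 0 0 0 0 0 0;0 0 0 0 0 0 0;0 0 0 0 0 0 0'
```

```text
clock: 4.82
position: [0.52, -0.0921, 0.0735]
tool_rot: [3.141, 0.0, 1.672]
force: [0.2, -0.5, -0.4]
grip_width: 0.0
finger_force: 0.0
clock: 5.48
position: [0.5203, -0.0927, 0.067]
tool_rot: [3.14, 0.001, 1.672]
force: [-0.8, -2.4, 8.6]
grip_width: 0.0002
finger_force: 4.4
```

```bash
python3 -m crank '0 0 0 .001 0 0 0;0 0 0 .001 0 0 0;0 0 0 .001 0 0 0;0 0 0 0 0 0 0;0 0 0 0 0 0 0;0 0 0 0 0 0 0;0 0 0 0 0 0 0;0 0 0 0 0 0 0'
python3 w.py pics/w2.png
```

```text
clock: 6.15
position: [0.5204, -0.0927, 0.0646]
tool_rot: [3.14, 0.0, 1.671]
force: [-3.8, -1.7, 21.4]
grip_width: 0.0001
finger_force: 10.9
[ 0.52041431 -0.0927159   0.06457263] [3.13981770e+00 4.79683417e-04 1.67142265e+00] [-3.80509721 -1.72175993 21.38047276] [-0.13  0.68  0.27  2.   -0.35  0.51  0.49]
[ 0.00315087 -0.00060078 -0.00442996]
```

View pics/w2.png

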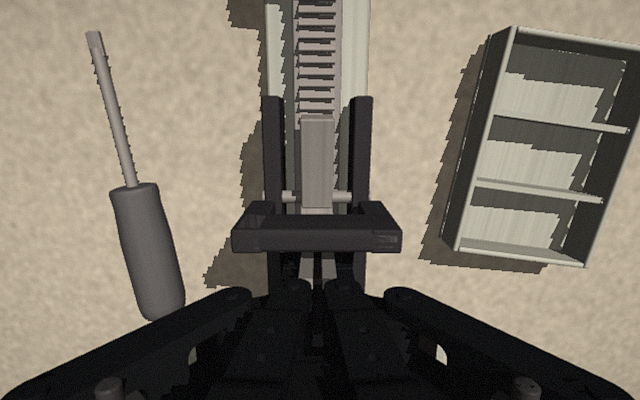

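The picture shows the fingertips just in front of the wall (rows 203-250). The force is 21 N, well above the 6 N needed, so the release is at its stop. Now I'll push along tool +x.

```bash
python3 -m crank '0 .002 0 0 0 0 0;0 .002 0 0 0 0 0;0 .002 0 0 0 0 0;0 .003 0 0 0 0 0;0 .003 0 0 0 0 0;0 .003 0 0 0 0 0;0 .003 0 0 0 0 0;0 0 0 0 0 0 0'; python3 w.py
```

```text
clock: 6.87
position: [0.5186, -0.0742, 0.0646]
tool_rot: [3.14, 0.0, 1.672]
force: [-4.3, 1.3, 22.7]
grip_width: -0.0002
finger_force: 10.9
[ 0.51861966 -0.07424983  0.06455029] [3.13982582e+00 2.11493647e-04 1.67197760e+00] [-4.31875121  1.3221515  22.72203795] [-0.17  0.67  0.28  2.01 -0.36  0.51  0.46]
[-0.01540051 -0.00067881 -0.00444766]
```

```bash
python3 -m crank '0 .003 0 0 0 0 0;0 .004 0 0 0 0 0;0 .004 0 0 0 0 0;0 .004 0 0 0 0 0;0 .004 0 0 0 0 0;0 .004 0 0 0 0 0;0 .004 0 0 0 0 0;0 .003 0 0 0 0 0'
python3 -m crank '0 .003 0 0 0 0 0;0 .004 0 0 0 0 0;0 .004 0 0 0 0 0;0 .004 0 0 0 0 0;0 .004 0 0 0 0 0;0 .004 0 0 0 0 0;0 .002 0 0 0 0 0;0 0 0 0 0 0 0'
python3 -m crank '0 .002 0 0 0 0 0;0 .002 0 0 0 0 0;0 .002 0 0 0 0 0;0 .002 0 0 0 0 0;0 .002 0 0 0 0 0;0 .002 0 0 0 0 0;0 0 0 0 0 0 0;0 0 0 0 0 0 0'
python3 w.py pics/w3.png
```

```text
clock: 7.53
position: [0.5157, -0.0447, 0.0646]
tool_rot: [3.139, 0.0, 1.672]
force: [-3.6, -4.2, 23.2]
grip_width: -0.0003
finger_force: 11.2
clock: 8.2
position: [0.5143, -0.0242, 0.065]
tool_rot: [3.137, 0.005, 1.668]
force: [1.2, -29.7, 22.4]
grip_width: -0.0
finger_force: 29.4
clock: 8.87
position: [0.5141, -0.0235, 0.0652]
tool_rot: [3.134, 0.017, 1.657]
force: [10.1, -99.9, 7.3]
grip_width: 0.0001
finger_force: 62.1
[ 0.51408457 -0.02350536  0.06517923] [3.13355983 0.01736219 1.6572321 ] [ 10.11660724 -99.86522149   7.33264028] [-0.3   0.66  0.3   2.04 -0.37  0.48  0.36]
[-0.06641089 -0.0003006  -0.0026707 ]
```

View pics/w3.png

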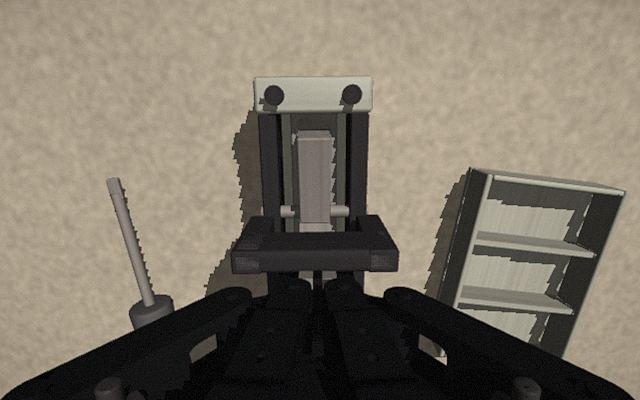

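The force is now 100 N. The jaw rails (row 112) appear to touch the end stop. I'll back off the overshoot and keep the pad pressed.

```bash
python3 -m crank '0 -.004 0 0 0 0 0;0 -.004 0 0 0 0 0;0 -.004 0 0 0 0 0;0 -.002 0 0 0 0 0;0 0 0 0 0 0 0;0 0 0 0 0 0 0;0 0 0 0 0 0 0;0 0 0 0 0 0 0'; python3 - <<'E'
from h import *
from workcell import grab_frame
f0=dict(np.load("top.npz"));f=grab_frame("top")
cv2.imwrite("pics/t2.png",cv2.resize(f["pixels"][160:240,310:450,::-1],None,fx=5.7,fy=5.7,interpolation=cv2.INTER_CUBIC))
w=dict(np.load("wrist.npz"));F=200/np.tan(np.radians(float(w["vertical_fov"]))/2)
v,u=np.mgrid[:400,:640];d=w["depth"]
P=np.stack([(u-w["cx"])/F*d,(v-w["cy"])/F*d,d,np.ones_like(d)],-1)@w["hand_eye"].T
P=P[...,:3]@w["Rt"].T+w["pos"]
for c in(270,355):
    print([tuple((P[r,c]*1000).astype(int)) for r in range(76,140,6)])
E
```

```text
clock: 9.58
position: [0.5143, -0.0244, 0.065]
tool_rot: [3.137, 0.003, 1.669]
force: [0.4, -16.6, 26.3]
grip_width: 0.0
finger_force: 23.4
[(np.int64(487), np.int64(54), np.int64(37)), (np.int64(487), np.int64(52), np.int64(39)), (np.int64(488), np.int64(49), np.int64(42)), (np.int64(488), np.int64(47), np.int64(42)), (np.int64(488), np.int64(44), np.int64(43)), (np.int64(488), np.int64(42), np.int64(39)), (np.int64(488), np.int64(40), np.int64(38)), (np.int64(488), np.int64(37), np.int64(38)), (np.int64(488), np.int64(35), np.int64(36)), (np.int64(488), np.int64(32), np.int64(37)), (np.int64(488), np.int64(30), np.int64(37))]
[(np.int64(522), np.int64(57), np.int64(39)), (np.int64(522), np.int64(55), np.int64(39)), (np.int64(522), np.int64(52), np.int64(42)), (np.int64(522), np.int64(50), np.int64(42)), (np.int64(523), np.int64(47), np.int64(42)), (np.int64(523), np.int64(45), np.int64(39)), (np.int64(524), np.int64(43), np.int64(38)), (np.int64(524), np.int64(40), np.int64(38)), (np.int64(524), np.int64(38), np.int64(38)), (np.int64(525), np.int64(35), np.int64(38)), (np.int64(525), np.int64(33), np.int64(38))]
```

View pics/t2.png

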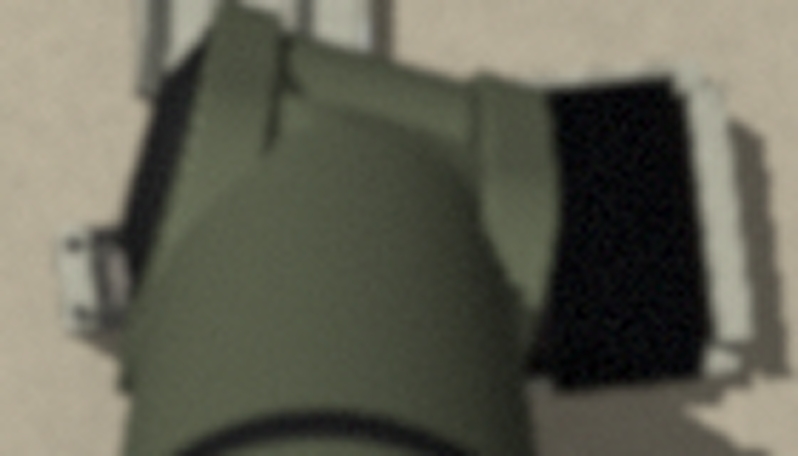

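The rails run unbroken to the end stop and the phone looks unmoved, so the jaw is home. I'll lift straight up with the slight preload held, so the jaw isn't dragged forward.

```bash
python3 -m crank '0 0 0 -.002 0 0 0;0 0 0 -.002 0 0 0;0 0 0 -.003 0 0 0;0 0 0 -.004 0 0 0;0 -.002 0 -.005 0 0 0;0 -.004 0 -.01 0 0 0;0 -.002 0 -.015 0 0 0;0 0 0 -.02 0 0 0'
python3 -m crank '0 0 0 -.03 0 0 0;0 0 0 -.03 0 0 0;0 0 0 -.02 0 0 0;0 0 0 0 0 0 0;0 0 0 0 0 0 0;0 0 0 0 0 0 0;0 0 0 0 0 0 0;0 0 0 0 0 0 0'
python3 w.py pics/w4.png; python3 - <<'E'
import numpy as np
w=dict(np.load("wrist.npz"));F=200/np.tan(np.radians(float(w["vertical_fov"]))/2)
v,u=np.mgrid[:400,:640];d=w["depth"]
P=np.stack([(u-w["cx"])/F*d,(v-w["cy"])/F*d,d,np.ones_like(d)],-1)@w["hand_eye"].T
P=P[...,:3]@w["Rt"].T+w["pos"]
m=(P[...,2]>.072)&(P[...,2]<.082)&(v<300)&(abs(P[...,0]-.51)<.05)&(d>0)
print("wall",m.sum(),P[m].mean(0))
E
```

```text
clock: 10.3
position: [0.5131, -0.03, 0.1249]
tool_rot: [-3.141, -0.0, 1.672]
force: [-0.3, -0.2, 0.1]
grip_width: 0.0
finger_force: 0.0
clock: 10.97
position: [0.5131, -0.0295, 0.2037]
tool_rot: [-3.14, 0.0, 1.672]
force: [-0.4, -0.1, -0.4]
grip_width: -0.0
finger_force: 0.0
[ 0.51306335 -0.02951604  0.20365111] [-3.14023676e+00  7.94432834e-05  1.67196889e+00] [-0.43860478 -0.11551387 -0.36226765] [-0.38  0.44  0.43  1.95 -0.25  0.8   0.29]
[-0.06045511  0.00050583  0.13465535]
wall 989 [ 0.51160796 -0.00814364  0.07732108]
```

View pics/w4.png

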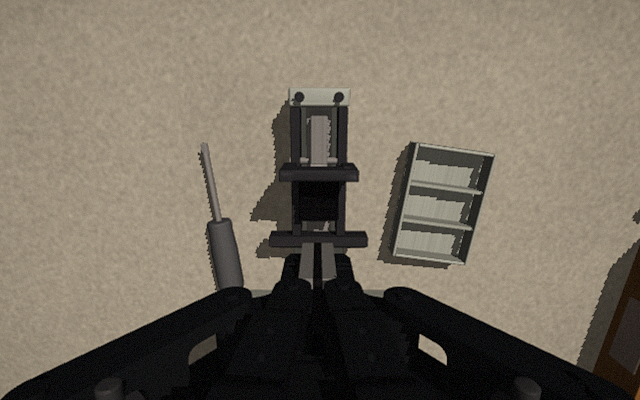

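The view shows the jaw rails against the end stop (row 105), the wall 63 mm further back than at the start, and the tray and screwdriver undisturbed. The arm is clear of everything, so I'm handing in.

```bash
python3 -c "
from workcell import bot
print(bot.job_done())"
```

```text
the job is handed in; nothing more can be done
None
```

I pressed the release, pushed the jaw back about 63 mm until it met the end stop, then let go and handed the job in. The last pictures show the rails against the stop, with the phone, tray and screwdriver in place. The hand-in gave no verdict, and the push peaked at about 100 N of the 120 N wrist limit.

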